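# Check a turning blank under the height gauge

### The job

Two wooden blanks lie on either side of the height gauge on the bench. From its own side, push the lower (thinner) one, flat on the bench, lengthwise under the gauge's bar between the two posts until it stands squarely half-way through, with its middle under the bar, and leave it there. Do not lift it, and leave the taller blank where it is.

Things in the scene. Friction and masses are not known exactly. Their poses are not given: they have to be found in the camera images.
- gauge_bar (a point): Height gauge fixed to the bench: a flat steel bar (184 x 18 x 10 mm) lying level on two 18 mm posts with grey feet, 106 mm free between the feet. Feet reach 35 mm either way across the bar and 16 mm up; bolt heads on the bar 65 mm up. This point: middle of the bar's underside, 48 mm above the bench. x runs along the bar (posts at +-71 mm), y is level, square to it: the way through.
- low_blank_mid (a point): The lower blank: a rectangular wooden block with a pencil line across its top at the middle; 110 mm long (y), 64 mm wide (x), 38 mm high (z), loose, about 0.17 kg. This point is its centre, 19 mm above the bench. It lies on either side of the gauge, about in line with the gap, its length roughly along the way through.
- tall_blank_mid (a point): The taller blank, of the same wood, length and width (110 mm along y, 64 mm along x) but 62 mm high, loose, about 0.28 kg, lying on the other side of the gauge. This point is its centre, 31 mm above the bench. It is too high to pass and must stay where it is.
Things that resemble listed ones, but are neither listed nor needed, are in the scene too. What is shaped like the part that bears low_blank_mid but blue is not meant.

How it is judged:
At the end, for the whole second after the job is handed in: The lower blank rests flat on the bench under the bar between the posts, its middle within 20 mm of the bar's middle line, its length within 15 degrees of square to the bar, at rest; the taller blank is within 20 mm of where it stood (y of low_blank_mid in the frame of gauge_bar between -0.02 and 0.02 m and x of low_blank_mid in the frame of gauge_bar between -0.03 and 0.03 m and height (world z) of low_blank_mid below 0.023 m and angle between the y axis of low_blank_mid and the y axis of gauge_bar, either way round below 0.26 rad and angle between low_blank_mid's own z axis and vertical below 0.1 rad and linear speed of low_blank below 0.01 m/s and distance of tall_blank_mid from where it was at the start of the episode below 0.02 m); the robot touches nothing.
It fails at once if the lower blank is lifted off the bench (its centre more than 15 mm higher) (height (world z) of low_blank_mid above 0.034 m).
It fails at once if the taller blank is moved by more than 20 mm (distance of tall_blank_mid from where it was at the start of the episode above 0.02 m).
It also fails if it takes over 35 s, if anything falls off the work surface, if the arm or the gripper's body presses on something with over 40 N, if the wrist force passes 120 N, or if a joint passes its speed limit or range.

### The arm

A 6-joint arm with a two-finger parallel gripper is mounted at the origin on a cart in front of the work surface, level with it; the furniture and walls round the work are solid. World frame = base frame: x ahead of the robot, y to its left, z up, the work surface at z = 0. Lengths are in m, angles in rad, forces in N, time in s.
With the tool pointing down it reaches from about 0.375 to 0.925 m from the base axis. Payload 5.7 kg.
Tool frame: the origin (TCP) lies between the finger pads; the fingertips stand 8 mm ahead of it and the grasp point (between the pads) lies 11 mm behind it; z points along the fingers, y is the line along which they close (so a half turn about z gives the same grasp; the last joint's range is limited). The gripper opens to 88 mm and grips with 3 to 60 N. Pads are 20 mm wide; open, the fingers measure 115 mm over their backs; the gripper's body (75 mm by 178 mm) begins 61 mm behind the grasp point.
Start: joints at [-1.341, 0.359, 1.51, -0, 1.272, -0.115], TCP at [0.203, -0.565, 0.231] pointing down, gripper open.
Joint ranges: [-2.97, 2.97], [-1.01, 2.36], [0.21, 2.38], [-0.96, 4.11], [0.2, 2.71], [-2.98, 2.98]. Speed limits (rad/s): [2.39, 2.39, 3.14, 3.14, 3.14, 3.14].

### API

Orientations are given as [roll, pitch, yaw] about the fixed x, y, z axes, in that order (R = Rz(yaw) Ry(pitch) Rx(roll)).
In Python, from plant import state, camera, camera_info, close_job gives the robot as it stands.
- The arm moves only by the tool arm_command, never from a script. Its argument "commands" is one flat list of numbers, 4 for each row, row after row: the shift along the tool's x, y, z in mm, then the turn about the tool's z in degrees. In form: [dx, dy, dz, spin, dx, dy, dz, spin, ...]. A call has 1 to 20 rows; each row is the pose to reach, as a shift and turn from the pose commanded when the call began, along the tool's axes at that moment; what a row does not reach only later rows make up. A row lasts 1/8 s, in which the tool goes at most 62.5 mm and 10.7 degrees, less where a joint would pass 70% of its speed; a pose out of reach is approached as far as the arm can. A call with a gripper value outside its range is refused whole. "claw" is the finger opening in mm, from 0 to 87.8, set as the call begins (left out, the last holds). The fingers move at their own pace and stop on an object; "grip_force" is the grip in N (left out, the last holds). Time passes only in rows, so rows that repeat a pose let the fingers close. It gives the time, the measured TCP pose, the force, the opening and the grip force at its end, in the units of the state.
- state(): the state, without advancing time (a new reading comes with each control period).
- camera(name): name is "scene" or "top"; returns the picture (400x640x3 uint8, red, green, blue); there is no depth.
- camera_info(name): a dict with "mtx" (3x3 intrinsics, pixels), "extrinsics" (4x4, takes a point from world to camera coordinates). Camera axes: x right, y down, z forward; pixel columns grow to the right and rows downward; lengths in m; the calibration is good to about 2 mm. A picture is of the moment at which its call begins. camera_info takes no time and is no camera call.
- close_job(): hands the job in; it is judged then, once.
The state is a dict: "time_s": time; "joint_positions": joint angles; "joint_velocities": joint speeds; "joint_efforts": joint torques, N m; "eef_pos": TCP position; "tcp_rot": TCP orientation; "wrist_force": force on the tool from outside, world axes, zero at the start; "torque": the same for the moment, N m; "width": finger opening in m; "gripper_force": force on a finger pad.
Only numpy, scipy, OpenCV 4.12 (cv2) and the standard library are available. Lean on these libraries where they do the work, as an engineer would, in place of code of your own. Each camera call takes 0.05 s, during which the arm holds its last target. There are 200 camera calls.

## Working session

There is one attempt and no reset: what is moved stays moved. The work goes in short steps, Python scripts to look and compute and a tool call to move; the robot and the scene stay as the last step left them, time stands still between calls to the robot, and variables do not carry over. Pictures are saved under pics/ and viewed, at most 10 in all, crops included, and the job is handed in when it is done.

Besides the shell and the picture viewer there is one more tool, called after "Request:" in YAML: its name, and indented under it one key for each argument. arm_command: Moves the arm, as the interface text tells. Its arguments: {"type":"object","properties":{"commands":{"type":"array","items":{"type":"number"}},"claw":{"type":"number"},"grip_force":{"type":"number"}},"required":["commands"]}

```bash
mkdir -p pics
python3 - <<'E'
from plant import *
import cv2
for n in("scene","top"):
    im=camera(n);cv2.imwrite(f"pics/{n}0.png",im[:,:,::-1])
    i=camera_info(n);print(n,i["mtx"],i["extrinsics"])
s=state();print(s["eef_pos"],s["tcp_rot"],s["time_s"],s["width"])
E
```

```text
scene [[371.52274908   0.         325.6436132 ]
 [  0.         371.52274908 194.44427884]
 [  0.           0.           1.        ]] [[-8.94741245e-01 -4.46584725e-01 -4.33028554e-04  4.15529328e-01]
 [-2.37021938e-01  4.75699455e-01 -8.47071797e-01  1.58868538e-01]
 [ 3.78495317e-01 -7.57807437e-01 -5.31478300e-01  6.96122928e-01]
 [ 0.00000000e+00  0.00000000e+00  0.00000000e+00  1.00000000e+00]]
top [[413.03572033   0.         322.87880334]
 [  0.         413.03572033 195.26695441]
 [  0.           0.           1.        ]] [[-0.0104394  -0.99941101 -0.03269039  0.02082837]
 [-0.99374368  0.01400454 -0.11080328  0.4801159 ]
 [ 0.11119583  0.03132915 -0.99330457  0.92858432]
 [ 0.          0.          0.          1.        ]]
[ 0.20264015 -0.5640946   0.2298748 ] [-3.13989870e+00 -1.79795006e-04  3.44786436e-01] 0.1 0.0879474081190251
```

View pics/scene0.png

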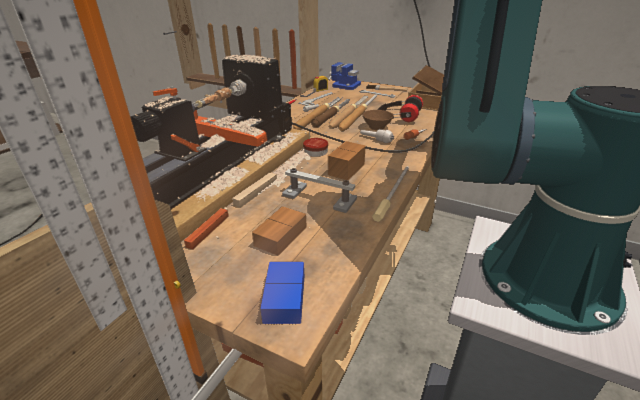

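View pics/top0.png

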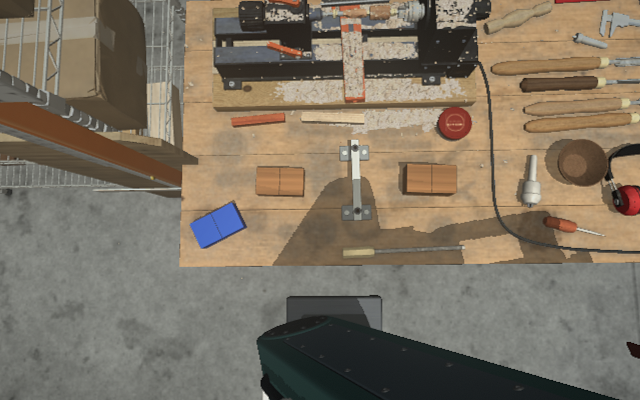

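The wooden blank left of the gauge looks low: top (280,181), scene (280,228). The one on the right looks tall: top (431,179), scene (347,160). The blue look-alike is at top (218,225), scene (284,292). The bar runs in the top view from (355,148) to (357,211). I'll measure these and check the choice in a close crop.

```bash
cat > h.py <<'E'
from plant import *
import cv2, numpy as np
def ray(n,p,z):
    i=camera_info(n);E=np.array(i["extrinsics"]);R,t=E[:3,:3],E[:3,3]
    d=R.T@np.linalg.solve(np.array(i["mtx"]),[p[0],p[1],1]);c=-R.T@t
    return c+d*(z-c[2])/d[2]
def blob(im,box,lo,hi):
    x0,y0,x1,y1=box;m=cv2.inRange(cv2.cvtColor(im,cv2.COLOR_RGB2HSV),lo,hi)
    k=np.zeros_like(m);k[y0:y1,x0:x1]=m[y0:y1,x0:x1]
    k=cv2.morphologyEx(k,cv2.MORPH_CLOSE,np.ones((3,3)));k=cv2.morphologyEx(k,cv2.MORPH_OPEN,np.ones((5,5)))
    c,_=cv2.findContours(k,cv2.RETR_EXTERNAL,cv2.CHAIN_APPROX_NONE)
    return max(c,key=cv2.contourArea)
E
python3 - <<'E'
from h import *
t=cv2.imread("pics/top0.png");s=cv2.imread("pics/scene0.png")
hs=cv2.cvtColor(t,cv2.COLOR_BGR2HSV)
for p in((270,181),(295,181),(420,178),(445,178),(320,170),(280,205),(355,180),(348,156),(240,180),(280,160)):print(p,hs[p[1],p[0]])
a=cv2.resize(t[130:240,240:480],None,fx=3.3,fy=3.3,interpolation=cv2.INTER_CUBIC)
b=cv2.resize(s[130:260,240:380],None,fx=1.8,fy=1.8,interpolation=cv2.INTER_CUBIC)
o=np.zeros((600,800,3),np.uint8);o[:a.shape[0],:a.shape[1]]=a;o[365:365+b.shape[0],:b.shape[1]]=b
cv2.imwrite("pics/crop.png",o)
E
```

```text
(270, 181) [ 14 132 182]
(295, 181) [ 14 132 187]
(420, 178) [ 14 132 174]
(445, 178) [ 14 134 170]
(320, 170) [ 17  71 161]
(280, 205) [ 16  98 201]
(355, 180) [ 33  19 146]
(348, 156) [ 35  12 127]
(240, 180) [ 17  83 165]
(280, 160) [ 16  93 184]
```

View pics/crop.png

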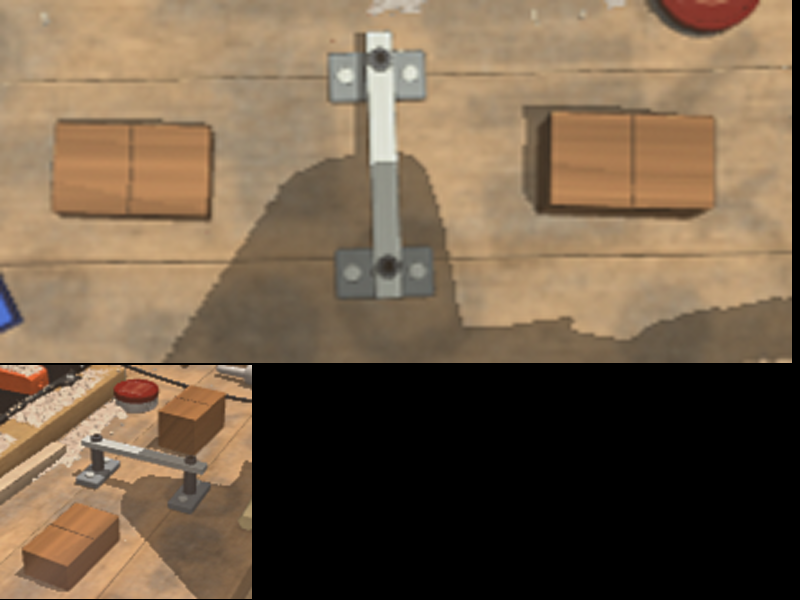

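The crop shows wooden blanks on both sides. The left one (crop (131,168), top (280,181)) has thin side faces, so it is the low one. The right one (crop (632,160)) has tall sides. The gauge bolts are at top (355.2,147.6) and (357.3,210.6).

Run:
```python
from h import *
t=cv2.imread("pics/top0.png")[:,:,::-1].copy()
for nm,box,z in(("low",(245,155,315,205),.038),("tall",(395,150,470,205),.062)):
    c=blob(t,box,(8,112,140),(20,200,255))
    r=cv2.minAreaRect(c);q=cv2.boxPoints(r)
    for zz in(z,):
        P=np.array([ray("top",p,zz) for p in q]);m=P.mean(0)
        e=[P[1]-P[0],P[2]-P[1]];L=max(e,key=np.linalg.norm)
        print(nm,q.round(1).tolist(),m.round(4),[round(float(np.linalg.norm(v)),4) for v in e],"len dir deg",np.degrees(np.arctan2(L[1],L[0])).round(2))
A,B=[ray("top",p,.064) for p in((355.2,147.6),(357.3,210.6))]
print("gauge",A,B,(A+B)/2,np.linalg.norm(A-B),np.degrees(np.arctan2(*(A-B)[1::-1])))
# cross check: bolts in scene
for p in((293.5,172.5),(346,185.5)):print(ray("scene",p,.064))
```

```text
low [[256.0, 168.0], [302.0, 168.0], [302.0, 194.0], [256.0, 194.0]] [0.5137 0.1155 0.038 ] [0.1068, 0.0604] len dir deg -90.93
tall [[407.0, 164.0], [455.0, 164.0], [455.0, 192.0], [407.0, 192.0]] [ 0.5117 -0.2266  0.062 ] [0.1061, 0.0627] len dir deg -90.95
gauge [ 0.58292271 -0.05999932  0.064     ] [ 0.44105642 -0.0619178   0.064     ] [ 0.51198957 -0.06095856  0.064     ] 0.1418792674597034 0.7747702401257895
[ 0.57616543 -0.04659792  0.064     ]
[ 0.43498909 -0.04690662  0.064     ]
```

Request:
arm_command:
  commands: [55, -28, 0, -8, 110, -56, 0, -16, 165, -84, 0, -24, 220, -112, 0, -32, 275, -140, 0, -40, 325, -170, 0, -48, 350, -218, 0, -56, 374, -266, 0, -64, 398, -314, 0, -71, 422, -362, 0, -71, 446, -410, 0, -71, 470, -458, 0, -71, 494, -506, 0, -71, 518, -554, 0, -71, 540, -596, 0, -71, 554, -623, 0, -71, 554, -623, 0, -71, 554, -623, 0, -71, 554, -623, 0, -71]
  claw: 30

```text
time_s: 2.48
eef_pos: [0.5134, 0.2077, 0.2306]
tcp_rot: [-3.141, 0.0, 1.583]
wrist_force: [-0.1, 0.3, 0.0]
width: 0.0298
gripper_force: 0.0
```

Request:
arm_command:
  commands: [0, 0, 40, 0, 0, 0, 80, 0, 0, 0, 120, 0, 0, 0, 160, 0, 0, 0, 190, 0, 0, 0, 205, 0, 0, 0, 214, 0, 0, 0, 214, 0, 0, 0, 214, 0]

```text
time_s: 3.6
eef_pos: [0.5144, 0.2091, 0.0177]
tcp_rot: [3.14, -0.001, 1.584]
wrist_force: [-0.3, -0.1, 1.2]
width: 0.0299
gripper_force: 0.0
```

Run:
```python
from h import *
a=camera("top");b=camera("scene")
o=np.zeros((600,800,3),np.uint8)
o[:300,:]=cv2.resize(a[130:235,180:460],(800,300));o[300:,:560]=cv2.resize(b[130:280,220:360],(560,300))
cv2.imwrite("pics/c1.png",o[:,:,::-1]);s=state();print(s["eef_pos"],s["wrist_force"])
```

```text
[0.514328   0.20918593 0.01760842] [0.00461876 0.21351896 0.07740823]
```

View pics/c1.png

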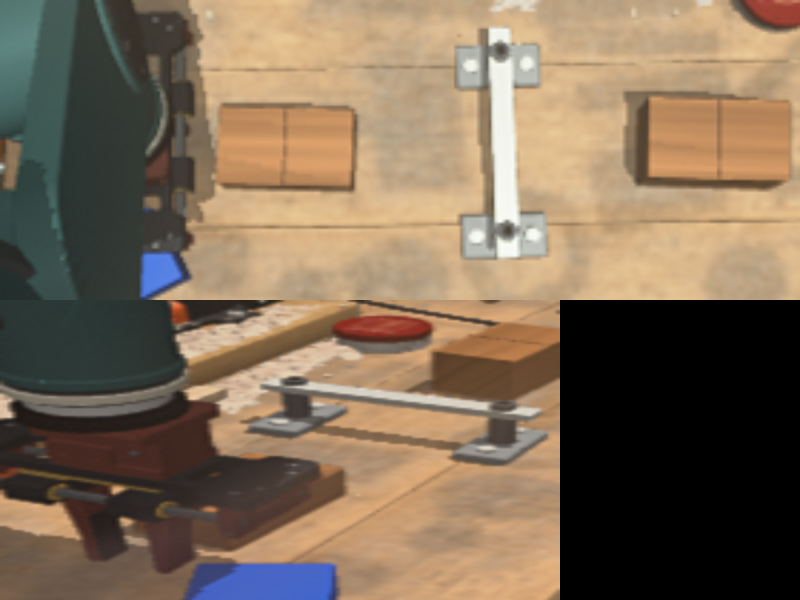

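The fingers stand behind the blank at crop (180,150), clear of the blue block, and the blank is still in line with the gap. I'll push most of the way, then measure.

Request:
arm_command:
  commands: [-6, 0, 0, 0, -14, 0, 0, 0, -20, 0, 0, 0, -26, 0, 0, 0, -34, 0, 0, 0, -43, 0, 0, 0, -52, 0, 0, 0, -61, 0, 0, 0, -70, 0, 0, 0, -79, 0, 0, 0, -88, 0, 0, 0, -97, 0, 0, 0, -106, 0, 0, 0, -115, 0, 0, 0, -124, 0, 0, 0, -133, 0, 0, 0, -141, 0, 0, 0, -147, 0, 0, 0, -150, 0, 0, 0, -150, 0, 0, 0]

```text
time_s: 6.2
eef_pos: [0.5156, 0.0587, 0.0167]
tcp_rot: [-3.142, 0.0, 1.584]
wrist_force: [0.3, 0.3, 0.0]
width: 0.0303
gripper_force: 0.0
```

Run:
```python
from h import *
a=camera("top");b=camera("scene")
o=np.zeros((600,800,3),np.uint8)
o[:300,:]=cv2.resize(a[130:235,180:460],(800,300));o[300:,:560]=cv2.resize(b[130:280,220:360],(560,300))
cv2.imwrite("pics/c2.png",o[:,:,::-1]);s=state();print(s["eef_pos"],s["wrist_force"])
```

```text
[0.51560104 0.05891071 0.0166905 ] [-0.36817482 -0.00436558 -0.56764797]
```

View pics/c2.png

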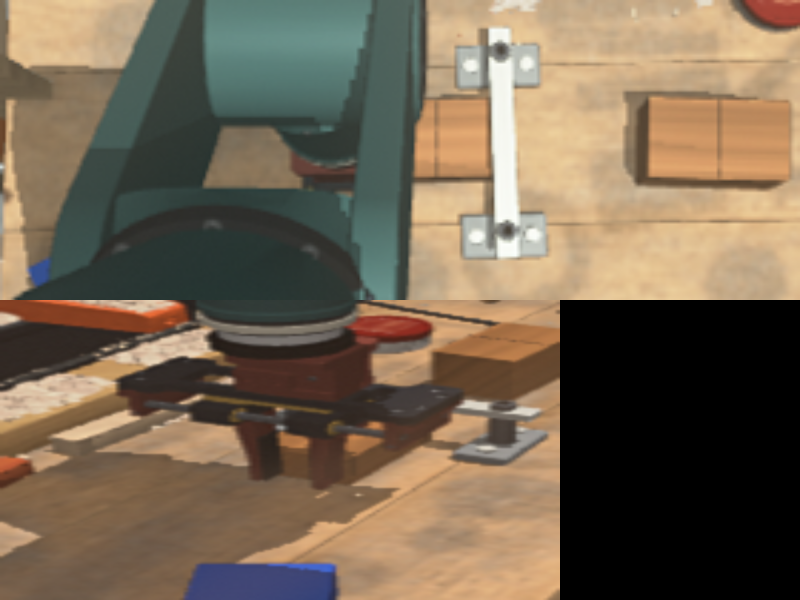

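The pencil line is now at crop (436,138), top ≈(332.6,178), so the blank's middle is at y≈-0.006. The tool stands 65 mm behind it, as expected, and the blank is square. About 54 mm remain.

Request:
arm_command:
  commands: [-5, 0, 0, 0, -12, 0, 0, 0, -20, 0, 0, 0, -28, 0, 0, 0, -36, 0, 0, 0, -43, 0, 0, 0, -48, 0, 0, 0, -52, 0, 0, 0, -54, 0, 0, 0, -54, 0, 0, 0, -54, 0, 0, 0]

```text
time_s: 7.68
eef_pos: [0.5163, 0.005, 0.0167]
tcp_rot: [3.142, 0.0, 1.584]
wrist_force: [-0.7, 0.0, 0.0]
width: 0.0299
gripper_force: 0.0
```

Request:
arm_command:
  commands: [8, 0, 0, 0, 20, 0, 0, 0, 40, 0, 0, 0, 70, 0, 0, 0, 110, 0, 0, 0, 150, 0, -40, 0, 190, 0, -90, 0, 220, 0, -140, 0, 220, 0, -150, 0, 220, 0, -150, 0, 220, 0, -150, 0]

```text
time_s: 9.05
eef_pos: [0.5119, 0.224, 0.1649]
tcp_rot: [-3.138, 0.001, 1.583]
wrist_force: [-0.2, -0.4, 0.2]
width: 0.0302
gripper_force: 0.0
```

Run:
```python
from h import *
a=camera("top");b=camera("scene")
o=np.zeros((600,800,3),np.uint8)
o[:300,:]=cv2.resize(a[130:235,180:460],(800,300));o[300:,:560]=cv2.resize(b[130:280,220:360],(560,300))
cv2.imwrite("pics/c3.png",o[:,:,::-1])
for box in((325,150,352,205),(360,150,400,205)):
    c=blob(a,box,(8,112,100),(20,200,255)).reshape(-1,2)
    print(c.min(0),c.max(0))
    x=c.min(0)[0] if box[0]<350 else c.max(0)[0]
    print(ray("top",(x,c[:,1].mean()),.038))
c=blob(a,(395,150,470,205),(8,112,140),(20,200,255)).reshape(-1,2);print("tall",c.min(0),c.max(0))
s=state();print(s["eef_pos"],s["time_s"])
```

```text
[332 165] [351 191]
[ 0.51869948 -0.00677445  0.038     ]
[360 164] [379 190]
[ 0.51934774 -0.11430562  0.038     ]
tall [407 164] [455 192]
[0.51216562 0.22387514 0.16488954] 9.15
```

View pics/c3.png

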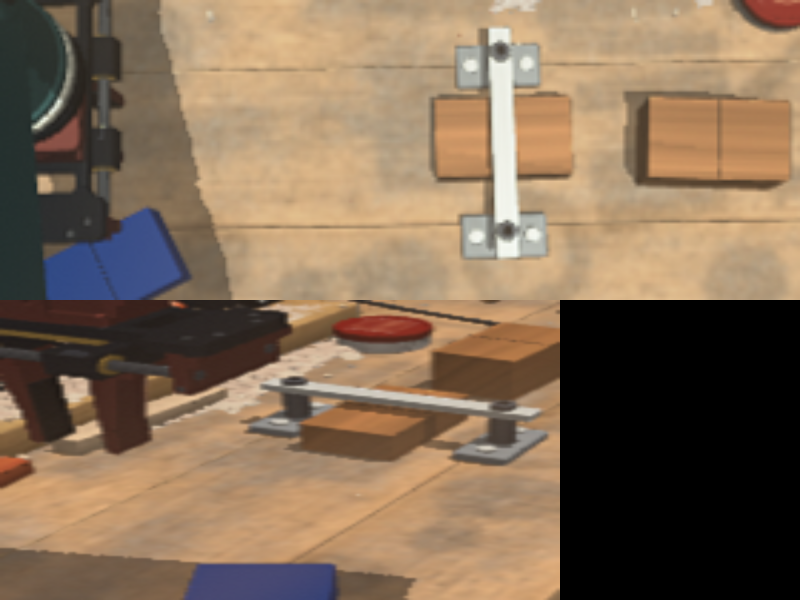

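The picture shows the low blank half-way through. Its ends are at top x=332 and x=379, so its middle is at y≈-0.061, level with the bar. It sits about 7 mm off centre sideways and is square to the bar. The tall blank has not moved, and the gripper is clear.

```bash
python3 -c "
from plant import *
print(close_job())"
```

```text
the job is handed in; nothing more can be done
None
```

I pushed the lower blank squarely half-way under the bar and handed the job in. By camera its middle is about 1 mm from the bar's middle line and 7 mm off centre sideways, the taller blank has not moved, and it took about 9 s; the hand-in gave no verdict.

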